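Hang the rinse pail and set the hanger stand's height

ROBOT

A 7-joint arm with a two-finger parallel gripper is mounted at the origin on the work surface. World frame = base frame: x ahead of the robot, y to its left, z up, the work surface at z = 0. Lengths are in m, angles in rad, forces in N, time in s.
With the tool pointing down it reaches from about 0.425 to 0.875 m from the base axis. Payload 4.7 kg.
Tool frame: the origin (TCP) lies midway between the tips of the shut fingers; the grasp point (between the pads) lies 19 mm behind it; z points along the fingers, y is the line along which they close (so a half turn about z gives the same grasp; the last joint's range is limited). The gripper opens to 85 mm and grips with 20 to 120 N. Pads are 22 mm wide; open, the fingers measure 114 mm over their backs; the gripper's body (76 mm by 85 mm) begins 54 mm behind the grasp point. The pads swing forward as they close: fully open they stand 13 mm farther back than shut.
Start: joints at [1.279, 0.321, -0.07, 1.45, 0.023, 1.371, -0.057], TCP at [0.196, -0.62, 0.21] pointing down, gripper open.
Joint ranges: [-2.86, 2.86], [-0.3, 2.09], [-1.38, 1.24], [0.06, 2.45], [-1.56, 4.7], [0.09, 2.05], [-2.69, 2.69]. Speed limits (rad/s): [2.57, 2.57, 3.14, 3.14, 3.14, 3.14, 3.14].

INTERFACE

Orientations are given as [roll, pitch, yaw] about the fixed x, y, z axes, in that order (R = Rz(yaw) Ry(pitch) Rx(roll)).
In Python, from plant import env gives the robot as it stands.
- The arm moves only by the tool send_rows, never from a script. Its argument "plan" is a list of rows, each a list of 2 entries, a list of its own where there are three numbers: the shift along the world's x, y, z in units of 0.05 m (1.0 is 0.05 m), then the turn, a rotation vector about the world's x, y, z in units of 0.08 rad (1.0 is 0.08 rad). A call has exactly 10 rows; each row shifts and turns the commanded pose from where the row before left it; what a row does not reach is not made up. A row lasts 1/10 s, in which the tool goes at most 50 mm and 8.59 degrees, less where a joint would pass 70% of its speed; a pose out of reach is approached as far as the arm can. A call with a number of a shift or a turn outside -1 to 1 is refused whole. A call with a gripper value outside its range is refused whole. "jaw" is the gripper command: -1 is shut, 1 is fully open, values between are in proportion, set as the call begins (left out, the last holds). The fingers move at their own pace and stop on an object; "grip_force" is the grip in N (left out, the last holds). Time passes only in rows, so rows that do not move let the fingers close, or fill a call up. It gives the time, the measured TCP pose, the force, the opening and the grip force at its end, in the units of the state.
- env.read_state(): the state, without advancing time (a new reading comes with each control period).
- env.read_camera(name): name is "side" or "top"; returns the picture (400x640x3 uint8, red, green, blue); there is no depth.
- env.get_calibration(name): a dict with "mtx" (3x3 intrinsics, pixels), "k1" (the pictures are not rectified: a ray, as slopes to the right and down, at radius r is drawn at 1 + k1 r^2 times it, then the intrinsics apply), "extrinsics" (4x4, takes a point from world to camera coordinates). Camera axes: x right, y down, z forward; pixel columns grow to the right and rows downward; lengths in m; the calibration is good to about 2 mm. A picture is of the moment at which its call begins. get_calibration takes no time and is no camera call.
- env.hand_in(): hands the job in; it is judged then, once.
Trained networks look in the newest picture that a camera, given by its name, has taken for a name from the list of things; names that differ only in an ending like _2 or _b are one class to them, and where a whole thing is asked for, a point or a joint stands for the part that bears it (a point fixed in the world has none). Each returns a list of dicts, best first, with "confidence" (0 to 1); they miss things now and then, are a little off and sometimes report something else, mostly with a low value. They report only what shows in the picture. A call takes as long as a camera call.
- env.spot_in(camera, target): "location" ([x, y, z] in m, in the coordinates of the camera as it stood for that picture, good to about 4 mm: the middle of the surface that is visible of it).
- env.cut_out(camera, target): "mask" (400x640 bool, what is visible of it).
- env.landmark_of(camera, target): "location" ([x, y, z] in m, in the coordinates of the camera as it stood for that picture, good to about 4 mm: a listed point, or the origin of a listed thing).
The state is a dict: "time_s": time; "joints": joint angles; "qvel": joint speeds; "tau": joint torques, N m; "position": TCP position; "orientation": TCP orientation; "ft_force": force on the tool from outside, world axes, zero at the start; "torque": the same for the moment, N m; "opening": opening from 0.0 (shut) to 1.0 (fully open); "grip_force": force on a finger pad.
Only numpy, scipy, OpenCV 4.12 (cv2) and the standard library are available. Lean on these libraries where they do the work, as an engineer would, in place of code of your own. Each camera call takes 0.05 s, during which the arm holds its last target. There are 200 camera calls.

TASK

Hang the small steel pail by its handle on the hook of the telescopic hanger stand and let go of it. Then take the stand's cam lever by its upright knob, raise the sliding leg with it until the leg's pointer is level with the index clip on the scale, and, holding the leg at that height, swing the lever fully closed against its stop. The leg sinks if let go, so finish still gripping the knob with the leg held at the mark; leave the other things on the bench where they are.

Things in the scene. Friction and masses are not known exactly. Their poses are not given: they have to be found in the camera images.
- column (a point): Point on the bench on the vertical axis of the hanger stand, which is fixed to the bench; the point's axes are the stand's. Stand: dark foot plate 130 (x) x 110 (y) x 12 mm, outer tube of 36 mm greatest diameter up to 130 mm, and an upright flat scale bar 10 x 12 mm at x=+52, y=-13 mm, reaching 282 mm above the bench. The leg's hook points to the stand's +y, the scale stands on its +x side, the closed lever points to its -x.
- leg (a joint): Height of the sliding leg in m: 0 = fully down, at the start; grows upward, stop at 0.125. The leg (with lever) weighs about 0.36 kg plus what hangs on it, slides with about 1 N of friction and sinks when let go. It does not turn. Its grey head is a 36 x 36 x 28 mm block centred on the column axis, 150 mm above the bench when down.
- hook_seat (a point): Lowest point of the dip in the leg's hook, on top of the 8 mm thick steel rod: 85 mm from the column axis, 147 mm above the bench with the leg down. Its axes are the stand's: the rod runs out along +y, leaving the head at y=16, and its upturned tip is at y=110 mm, ending 25 mm above the seat.
- pointer (a point): Tip of the thin steel tongue (4 mm high, 7 mm wide) on the leg's head, beside the scale, at mid thickness; it is at the height of the head's centre and rises with the leg.
- index_mark (a point): Inner end of the index clip, a dark block 18 x 20 x 6 mm on the scale bar, at mid thickness: the pointer must come to this height. 61 mm in x from the column axis.
- index (a joint): Height of the index clip on the scale in m, the value that leg has when the pointer is level with it (0.06 to 0.10). Stiff: leave it alone.
- lever (a joint): Angle of the cam lever about the column axis in rad: 0 = closed, pointing to the stand's -x and lying against its stop; opens towards the stand's -y (counterclockwise from above) up to 1.35. Starts between 0.95 and 1.3. Friction about 0.08 N m; it stays where it is left.
- lever_knob (a point): Top centre of the upright black cylindrical knob at the end of the cam lever: 18 mm diameter, 36 mm of it clear above the lever's flat arm, 95 mm from the column axis. With the leg down it is 211 mm above the bench. The leg is raised and the lever swung by this knob, which may turn between the fingers.
- pail: Small open steel pail, loose, 66 mm rim diameter, 50 mm high, about 0.16 kg; origin at the centre of its underside. A rigid arched steel handle, 6 mm round wire, spans it along its x axis (68 mm wide), so a hook passes under it along the pail's y axis, either way round. On top of the arch stands a grey finger grip: 12 mm thick in x, 24 mm in y, from 117 to 151 mm above the underside. Stands upright at the start.
- pail_bar (a point): Centre of the handle wire at the top of the arch, 115 mm above the pail's underside. 50 to 112 mm above the underside the space under the arch is free.
- tray_case: Bystander, to be left alone: flat white and orange plastic case, 50 x 110 x 22 (mm); origin at its underside.
- wax_tray: Bystander, to be left alone: clear tray of green sticks, 50 x 130 x 18 (mm); origin at its underside.
- scissors: Bystander, to be left alone: green-handled scissors lying flat, 130 long, 6 thick (mm); origin at its underside.
- floss: Bystander, to be left alone: round white dispenser, 40 diameter, 18 high (mm); origin at its underside.
- jar: Bystander, to be left alone: small jar, 40 diameter, 45 high (mm); origin at its underside.
- spatula: Bystander, to be left alone: spatula lying flat, 170 long (mm); origin at its underside.
- bottle: Bystander, to be left alone: small bottle, 28 diameter, 60 high (mm); origin at its underside.

How it is judged:
By the outcome, as a careful person would: the job done as asked, in the order asked, and still so for the second after the job is handed in, while the arm keeps its last pose, push and grip.
It also fails if it takes over 67 s, if anything falls off the work surface, if the arm or the gripper's body presses on something with over 40 N, if the wrist force passes 120 N, or if a joint passes its speed limit or range.

## Working session

There is one attempt and no reset: what is moved stays moved. The work goes in short steps, Python scripts to look and compute and a tool call to move; the robot and the scene stay as the last step left them, time stands still between calls to the robot, and variables do not carry over. Pictures are saved under pics/ and viewed, at most 10 in all, crops included, and the job is handed in when it is done.

Besides the shell and the picture viewer there is one more tool, called after ">>>" by a JSON object that holds its "name" and its "arguments". send_rows: Moves the arm, as the interface text tells. Shifts and turns lie within -1 to 1; 1 stands for 0.05 m of shift or 0.08 rad of turn. Its arguments: {"type":"object","properties":{"plan":{"type":"array"},"jaw":{"type":"number"},"grip_force":{"type":"number"}},"required":["plan"]}

```bash
ls; mkdir -p pics; cat > h.py <<'E'
from plant import env
import numpy as np, cv2
def world(cam,p):
    E=np.array(env.get_calibration(cam)["extrinsics"]); return (np.linalg.inv(E)@np.r_[p,1])[:3]
def pix(cam,p):
    c=env.get_calibration(cam);E=np.array(c["extrinsics"]);q=E@np.r_[p,1];s=q[:2]/q[2];s=s*(1+c["k1"]*(s@s))
    M=np.array(c["mtx"]);return (M@np.r_[s,1])[:2]
def snap(cam,name=None,crop=None,k=1):
    im=env.read_camera(cam)
    if name:
        o=im if crop is None else im[crop[1]:crop[3],crop[0]:crop[2]]
        cv2.imwrite(f"pics/{name}.png",cv2.resize(o,None,fx=k,fy=k)[:,:,::-1])
    return im
def lm(cam,t,f="landmark_of"):
    r=getattr(env,f)(cam,t); return [(round(d["confidence"],2),world(cam,d["location"]).round(4).tolist()) for d in r[:2]]
E
python3 - <<'E'
from h import *
np.set_printoptions(suppress=True,precision=3)
for c in("side","top"):
    print(c,np.linalg.inv(env.get_calibration(c)["extrinsics"]))
    snap(c,c+"0")
    for t in("column","hook_seat","pointer","index_mark","lever_knob","pail","pail_bar"): print(c,t,lm(c,t))
print(env.read_state())
E
```

```text
pics
side [[-0.996 -0.053  0.067  0.518]
 [-0.085  0.559 -0.825  0.721]
 [ 0.006 -0.828 -0.561  0.602]
 [ 0.     0.     0.     1.   ]]
side column [(0.84, [0.5539, -0.1089, -0.0002])]
side hook_seat [(0.95, [0.5593, -0.0266, 0.1454]), (0.47, [0.4352, 0.3561, 0.0051])]
side pointer [(0.96, [0.616, -0.1065, 0.1515])]
side index_mark [(0.44, [0.6171, -0.1148, 0.2285])]
side lever_knob [(0.68, [0.5123, -0.1929, 0.2118])]
side pail [(0.66, [0.5203, 0.2369, -0.0011])]
side pail_bar [(0.84, [0.5177, 0.2375, 0.1188])]
top [[-0.09  -0.971  0.22   0.342]
 [-0.996  0.088 -0.018  0.063]
 [-0.002 -0.221 -0.975  1.153]
 [ 0.     0.     0.     1.   ]]
top column [(0.79, [0.554, -0.1121, 0.0007])]
top hook_seat [(0.64, [0.5597, -0.0195, 0.1489])]
top pointer [(0.67, [0.6149, -0.1086, 0.1472])]
top index_mark [(0.36, [0.6124, -0.1168, 0.2312])]
top lever_knob [(0.79, [0.5096, -0.1958, 0.2112])]
top pail [(0.7, [0.517, 0.244, 0.0002])]
top pail_bar [(0.93, [0.5195, 0.2435, 0.1164])]
{'time_s': 0.8, 'joints': array([ 1.279,  0.321, -0.07 ,  1.451,  0.023,  1.371, -0.057]), 'qvel': array([-0.   , -0.001, -0.001,  0.002, -0.001, -0.001, -0.   ]), 'tau': array([ -0.001, -49.333,  -0.382, -31.455,   0.013,   0.001,   0.   ]), 'position': array([ 0.196, -0.62 ,  0.21 ]), 'orientation': array([3.142, 0.   , 0.306]), 'ft_force': array([-0.301, -0.102, -0.591]), 'torque': array([-0.013,  0.029, -0.005]), 'grip_force': 0.0, 'opening': 1.0036731487230346}
```

View pics/side0.png

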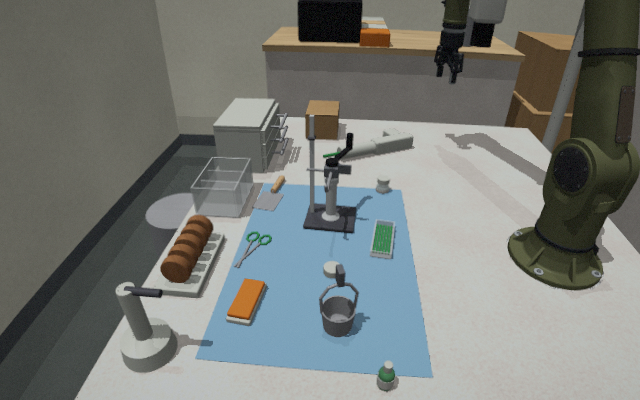

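View pics/top0.png

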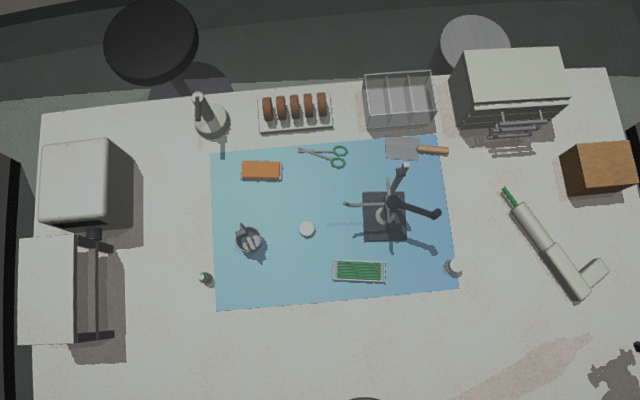

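```bash
python3 - <<'E'
from h import *
t=env.read_camera("top"); s=env.read_camera("side")
P=lambda im,x,y,w:cv2.resize(im[y:y+int(w*.75),x:x+w],(400,300),interpolation=cv2.INTER_CUBIC)
o=np.vstack([np.hstack([P(t,218,215,60),P(s,310,260,80)]),np.hstack([P(t,335,150,120),P(s,270,110,140)])])
cv2.imwrite("pics/comp1.png",o[:,:,::-1])
for c in("side","top"):
  for n in ("floss","wax_tray","jar","pail_bar"): print(c,n,lm(c,n))
  m=env.cut_out(c,"pail")[0]["mask"]; ys,xs=np.nonzero(m); print(xs.min(),xs.max(),ys.min(),ys.max())
E
```

```text
side floss [(0.63, [0.5364, 0.0927, -0.0001]), (0.34, [0.5124, -0.1958, 0.2121])]
side wax_tray [(0.87, [0.4205, -0.0267, -0.0025])]
side jar [(0.71, [0.4214, -0.0258, 0.0013]), (0.58, [0.4051, -0.2728, 0.0015])]
side pail_bar [(0.61, [0.5174, 0.2395, 0.1161])]
318 358 264 336
top floss [(0.45, [0.5399, 0.0939, -0.0006])]
top wax_tray [(0.74, [0.4241, -0.0313, -0.0013])]
top jar [(0.76, [0.4098, -0.2664, -0.0029])]
top pail_bar [(0.87, [0.5163, 0.2462, 0.1136]), (0.31, [0.7031, 0.2017, 0.004])]
235 261 224 251
```

View pics/comp1.png

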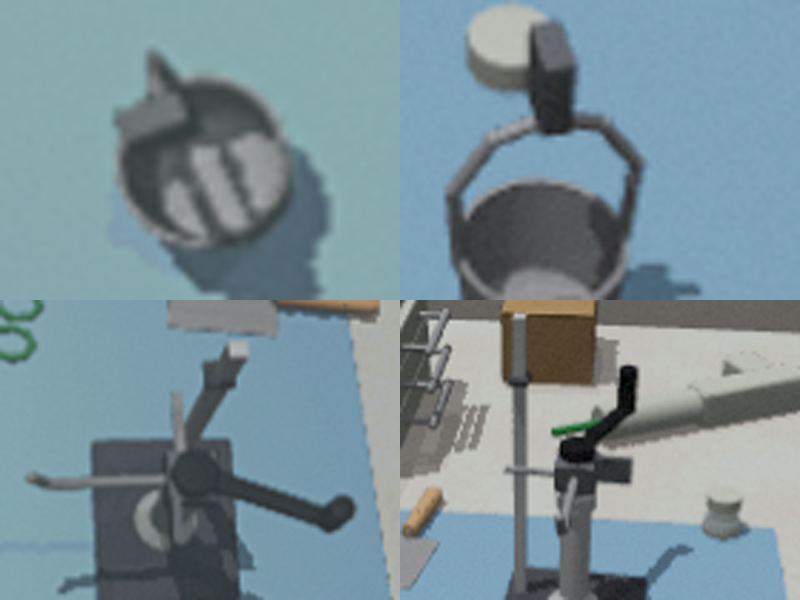

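>>> {"name": "send_rows", "arguments": {"plan": [[[0.4,0.8,0.2],[0,0,0.9]],[[0.4,0.8,0.2],[0,0,0.9]],[[0.4,0.8,0.2],[0,0,0.9]],[[0.4,0.8,0.2],[0,0,0.9]],[[0.4,0.8,0.2],[0,0,0.9]],[[0.4,0.8,0.2],[0,0,0.9]],[[0.4,0.8,0.2],[0,0,0.9]],[[0.4,0.8,0.2],[0,0,0.9]],[[0.4,0.8,0.2],[0,0,0.9]],[[0.4,0.8,0.2],[0,0,0.9]]], "jaw": 1, "grip_force": 40}}

```text
time_s: 2.4
position: [0.3962, -0.2181, 0.3111]
orientation: [3.14, 0.001, 1.029]
ft_force: [1.6, -0.1, -0.1]
opening: 1.001
grip_force: 0.0
```

```bash
python3 - <<'E'
from h import *
def back(cam,uv,z):
    c=env.get_calibration(cam);M=np.array(c["mtx"]);E=np.linalg.inv(c["extrinsics"])
    s=cv2.undistortPoints(np.array([[uv]],float),M,np.array([c["k1"],0,0,0.]))[0,0]
    d=E[:3,:3]@np.r_[s,1];o=E[:3,3];return o+d*(z-o[2])/d[2]
for z in(.07,.08,.09):
    a=back("side",(320,298),z);b=back("side",(358,293),z);d=a-b;print(z,a,b,np.linalg.norm(d),np.arctan2(d[1],d[0]))
E
```

```text
0.07 [0.55359502 0.23543151 0.07      ] [0.48377358 0.21676759 0.07      ] 0.07227292237189714 0.26120230163494557
0.08 [0.55293178 0.24454803 0.08      ] [0.48442238 0.22623482 0.08      ] 0.07091482215313935 0.26120230163494523
0.09 [0.55226855 0.25366454 0.09      ] [0.48507117 0.23570205 0.09      ] 0.06955672193438142 0.26120230163494373
```

>>> {"name": "send_rows", "arguments": {"plan": [[[0.25,0.92,-0.1],[0,0,0.95]],[[0.25,0.92,-0.1],[0,0,0.95]],[[0.25,0.92,-0.1],[0,0,0.95]],[[0.25,0.92,-0.1],[0,0,0.95]],[[0.25,0.92,-0.1],[0,0,0.95]],[[0.25,0.92,-0.1],[0,0,0.95]],[[0.25,0.92,-0.1],[0,0,0.95]],[[0.25,0.92,-0.1],[0,0,0.95]],[[0.25,0.92,-0.1],[0,0,0.95]],[[0.2,0.92,-0.1],[0,0,0.95]]]}}

```text
time_s: 3.4
position: [0.519, 0.2415, 0.2605]
orientation: [3.14, 0.0, 1.787]
ft_force: [0.0, -1.2, 0.6]
opening: 0.999
grip_force: 0.0
```

>>> {"name": "send_rows", "arguments": {"plan": [[[0,0,-0.35],[0,0,0]],[[0,0,-0.35],[0,0,0]],[[0,0,-0.35],[0,0,0]],[[0,0,-0.35],[0,0,0]],[[0,0,-0.35],[0,0,0]],[[0,0,-0.35],[0,0,0]],[[0,0,-0.35],[0,0,0]],[[0,0,-0.34],[0,0,0]],[[0,0,0],[0,0,0]],[[0,0,0],[0,0,0]]]}}

```text
time_s: 4.4
position: [0.5182, 0.2402, 0.121]
orientation: [-3.141, -0.0, 1.786]
ft_force: [-0.2, -0.0, 0.4]
opening: 0.997
grip_force: 0.0
```

```bash
python3 - <<'E'
from h import *
t=env.read_camera("top"); s=env.read_camera("side")
P=lambda im,x,y,w:cv2.resize(im[y:y+int(w*.75),x:x+w],(400,300),interpolation=cv2.INTER_CUBIC)
cv2.imwrite("pics/comp2.png",np.hstack([P(t,208,205,80),P(s,290,240,100)])[:,:,::-1])
E
```

```text
(no output)
```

View pics/comp2.png

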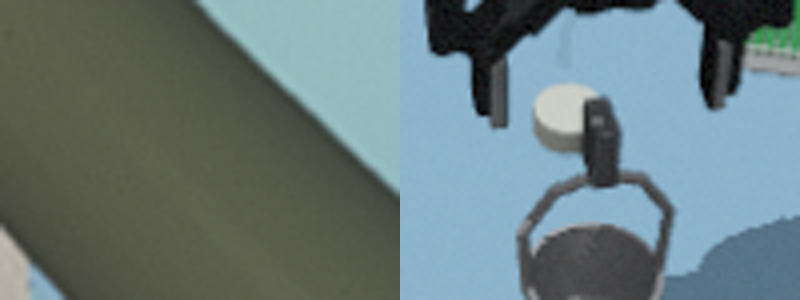

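```bash
python3 - <<'E'
from h import *
for p in [(.518,.240,.134),(.518,.240,.117),(.518,.24,.151),(.518,.25,.134)]: print(p,(pix("side",p)-[290,240])*4)
E
```

```text
(0.518, 0.24, 0.134) [202.51321301 143.6760776 ]
(0.518, 0.24, 0.117) [200.94702069 171.6483571 ]
(0.518, 0.24, 0.151) [204.12134258 114.82758996]
(0.518, 0.25, 0.134) [201.606267   160.15095284]
```

>>> {"name": "send_rows", "arguments": {"plan": [[[0,0,0],[0,0,0]],[[0,0,0],[0,0,0]],[[0,0,0],[0,0,0]],[[0,0,0],[0,0,0]],[[0,0,0],[0,0,0]],[[0,0,0],[0,0,0]],[[0,0,0],[0,0,0]],[[0,0,0],[0,0,0]],[[0,0,0],[0,0,0]],[[0,0,0],[0,0,0]]], "jaw": -1, "grip_force": 50}}

```text
time_s: 5.5
position: [0.5184, 0.2403, 0.121]
orientation: [3.141, -0.0, 1.786]
ft_force: [0.8, -0.3, 2.3]
opening: 0.121
grip_force: 51.3
```

>>> {"name": "send_rows", "arguments": {"plan": [[[0,0,0.4],[0,0,0]],[[0,0,0.6],[0,0,0]],[[0,0,0.5],[0,0,0]],[[0.1,-0.4,0],[0,0,-0.5]],[[0.15,-0.6,0],[0,0,-0.5]],[[0.15,-0.7,0],[0,0,-0.5]],[[0.15,-0.7,0],[0,0,-0.5]],[[0.15,-0.6,0],[0,0,-0.5]],[[0.1,-0.5,0],[0,0,-0.5]],[[0.1,-0.3,0],[0,0,-0.5]]]}}

```text
time_s: 6.5
position: [0.563, 0.0473, 0.1952]
orientation: [-3.14, 0.001, 1.501]
ft_force: [0.2, -0.6, -1.8]
opening: 0.116
grip_force: 51.0
```

```bash
python3 - <<'E'
from h import *
s=env.read_camera("side")
cv2.imwrite("pics/s3.png",cv2.resize(s[90:290,240:440],(600,600),interpolation=cv2.INTER_CUBIC)[:,:,::-1])
for n in("pail_bar","hook_seat","column"): print(lm("side",n))
print(env.read_state()["position"])
E
```

```text
[(0.8, [0.5615, 0.0454, 0.1917]), (0.17, [0.4327, 0.3585, 0.0052])]
[(0.72, [0.5599, -0.0262, 0.1509])]
[(0.85, [0.5539, -0.1076, -0.0018])]
[0.56281573 0.05182896 0.19570831]
```

View pics/s3.png

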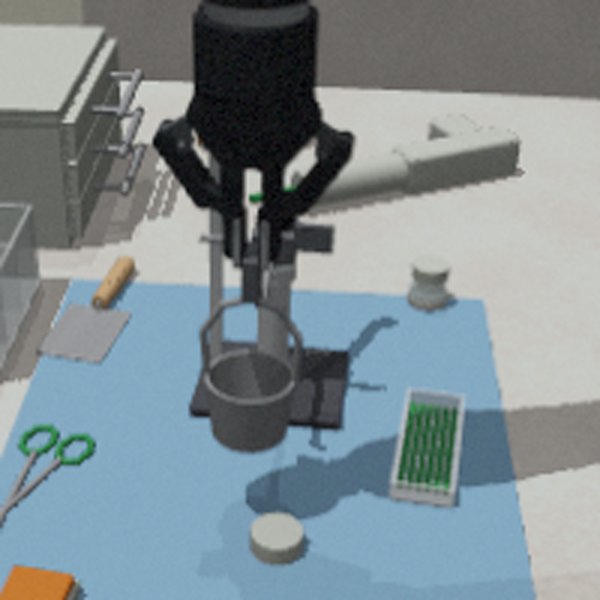

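>>> {"name": "send_rows", "arguments": {"plan": [[[0,-0.2,0],[0,0,0]],[[0,-0.25,0],[0,0,0]],[[-0.01,-0.25,0],[0,0,0]],[[-0.01,-0.25,0],[0,0,0]],[[-0.01,-0.25,0],[0,0,0]],[[-0.01,-0.2,0],[0,0,0]],[[-0.01,-0.15,0],[0,0,0]],[[0,0,0],[0,0,0]],[[0,0,-0.2],[0,0,0]],[[0,0,-0.2],[0,0,0]]]}}

```text
time_s: 7.7
position: [0.5607, -0.0265, 0.1752]
orientation: [3.141, -0.0, 1.507]
ft_force: [-0.2, 0.3, -1.8]
opening: 0.122
grip_force: 51.0
```

```bash
python3 - <<'E'
from h import *
s=env.read_camera("side");t=env.read_camera("top")
cv2.imwrite("pics/s4.png",cv2.resize(s[120:240,280:400],(600,600),interpolation=cv2.INTER_CUBIC)[:,:,::-1])
for n in("pail_bar","hook_seat"): print(lm("side",n),lm("top",n))
a=env.read_state();print(a["position"],a["ft_force"])
E
```

```text
[(0.56, [0.5614, -0.03, 0.1721])] [(0.58, [0.5573, -0.0218, 0.1674])]
[(0.76, [0.5602, -0.027, 0.1502])] [(0.59, [0.5593, -0.0191, 0.1492])]
[ 0.56083076 -0.02694416  0.1759781 ] [-0.32591354 -0.05547326 -1.83294274]
```

View pics/s4.png

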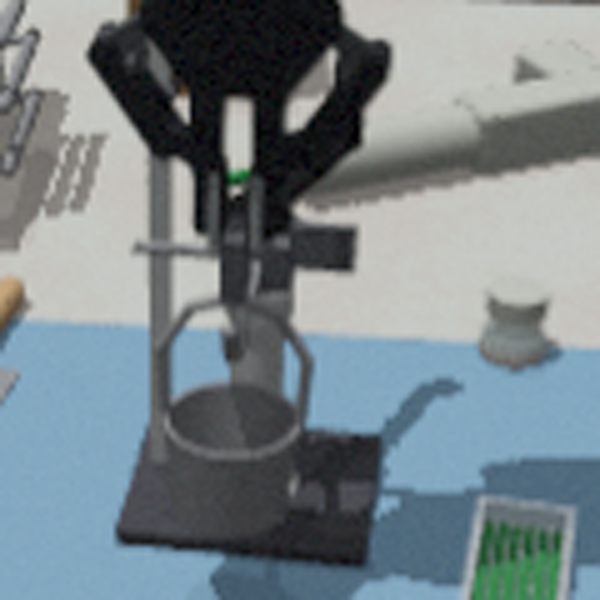

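>>> {"name": "send_rows", "arguments": {"plan": [[[0,0,-0.06],[0,0,0]],[[0,0,-0.06],[0,0,0]],[[0,0,-0.06],[0,0,0]],[[0,0,-0.06],[0,0,0]],[[0,0,-0.05],[0,0,0]],[[0,0,-0.04],[0,0,0]],[[0,0,-0.04],[0,0,0]],[[0,0,-0.02],[0,0,0]],[[0,0,-0.02],[0,0,0]],[[0,0,0],[0,0,0]]]}}

```text
time_s: 9.0
position: [0.5613, -0.0273, 0.1576]
orientation: [3.14, 0.001, 1.506]
ft_force: [-4.0, -0.5, 10.7]
opening: 0.118
grip_force: 52.5
```

>>> {"name": "send_rows", "arguments": {"plan": [[[0,0,0.03],[0,0,0]],[[0,0,0],[0,0,0]],[[0,0,0],[0,0,0]],[[0,0,0],[0,0,0]],[[0,0,0],[0,0,0]],[[0,0,0],[0,0,0]],[[0,0,0],[0,0,0]],[[0,0,0],[0,0,0]],[[0,0,0],[0,0,0]],[[0,0,0],[0,0,0]]], "jaw": 0}}

```text
time_s: 10.0
position: [0.5607, -0.0273, 0.1569]
orientation: [3.141, 0.0, 1.506]
ft_force: [-0.3, -0.6, 0.2]
opening: 0.5
grip_force: 0.0
```

>>> {"name": "send_rows", "arguments": {"plan": [[[0,0,0.1],[0,0,0]],[[0,0,0.2],[0,0,0]],[[0,0,0.4],[0,0,0]],[[0,0,0.5],[0,0,0]],[[0,0,0.5],[0,0,0]],[[0,0,0.5],[0,0,0]],[[0,0,0.4],[0,0,0]],[[0,0,0.2],[0,0,0]],[[0,0,0],[0,0,0]],[[0,0,0],[0,0,0]]]}}

```text
time_s: 11.0
position: [0.5604, -0.0274, 0.2963]
orientation: [-3.141, 0.0, 1.506]
ft_force: [-0.7, 0.1, 0.3]
opening: 0.497
grip_force: 0.0
```

```bash
python3 - <<'E'
from h import *
s=env.read_camera("side");t=env.read_camera("top")
cv2.imwrite("pics/s5.png",np.hstack([cv2.resize(s[100:240,270:410],(400,400),interpolation=cv2.INTER_CUBIC),cv2.resize(t[140:280,320:460],(400,400),interpolation=cv2.INTER_CUBIC)])[:,:,::-1])
for n in("pail_bar","lever_knob","column","pointer","index_mark"): print(n,lm("side",n),lm("top",n))
a=env.read_state();print(a["position"],a["ft_force"],a["time_s"])
E
```

```text
pail_bar [(0.84, [0.5619, -0.0257, 0.1515])] [(0.79, [0.5574, -0.0204, 0.1463])]
lever_knob [(0.56, [0.5106, -0.1974, 0.2112])] []
column [(0.76, [0.5532, -0.1071, -0.0033]), (0.66, [0.4055, -0.2738, -0.0006])] [(0.87, [0.5513, -0.1127, 0.0003])]
pointer [(0.72, [0.6206, -0.1048, 0.1525])] [(0.5, [0.4232, -0.0263, 0.0061])]
index_mark [(0.6, [0.6158, -0.115, 0.2247])] []
[ 0.56067284 -0.02735055  0.29681282] [-0.2815659  -0.6882001  -0.50778992] 11.6
```

View pics/s5.png

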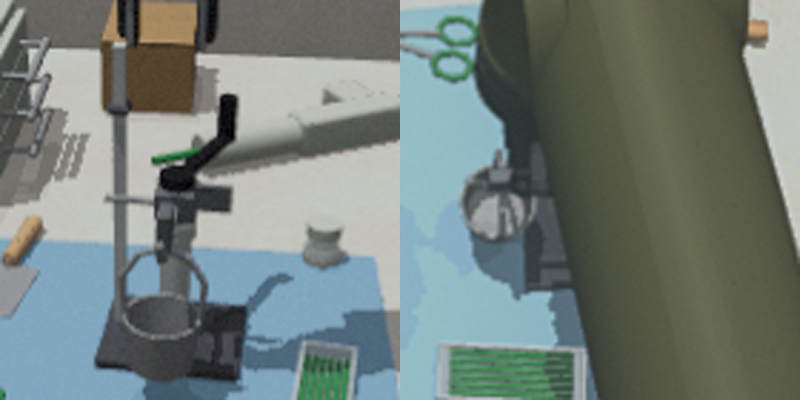

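>>> {"name": "send_rows", "arguments": {"plan": [[[-0.1,-0.3,0],[0,0,-0.5]],[[-0.1,-0.4,0],[0,0,-0.5]],[[-0.1,-0.4,0],[0,0,-0.5]],[[-0.1,-0.4,0],[0,0,-0.5]],[[-0.1,-0.4,0],[0,0,-0.5]],[[-0.1,-0.4,0],[0,0,-0.5]],[[-0.1,-0.4,0],[0,0,-0.5]],[[-0.1,-0.36,0],[0,0,-0.5]],[[-0.1,-0.3,0],[0,0,-0.5]],[[-0.1,0,0],[0,0,-0.5]]], "jaw": 0.6}}

```text
time_s: 12.6
position: [0.5098, -0.1988, 0.2964]
orientation: [-3.141, 0.0, 1.099]
ft_force: [-0.3, -0.8, 0.7]
opening: 0.802
grip_force: 0.0
```

>>> {"name": "send_rows", "arguments": {"plan": [[[0,0,-0.2],[0,0,0]],[[0,0,-0.3],[0,0,0]],[[0,0,-0.3],[0,0,0]],[[0,0,-0.3],[0,0,0]],[[0,0,-0.3],[0,0,0]],[[0,0,-0.2],[0,0,0]],[[0,0,0],[0,0,0]],[[0,0,0],[0,0,0]],[[0,0,0],[0,0,0]],[[0,0,0],[0,0,0]]]}}

```text
time_s: 13.6
position: [0.5112, -0.1955, 0.2176]
orientation: [3.14, 0.0, 1.106]
ft_force: [0.4, -0.0, 0.4]
opening: 0.802
grip_force: 0.0
```

```bash
python3 - <<'E'
from h import *
s=env.read_camera("side")
cv2.imwrite("pics/s6.png",cv2.resize(s[80:220,290:430],(560,560),interpolation=cv2.INTER_CUBIC)[:,:,::-1])
print(lm("side","lever_knob"))
a=env.read_state();print(a["position"],a["ft_force"],a["time_s"])
for p in (a["position"],[.511,-.1954,.211]): print((pix("side",p)-[290,80])*4)
E
```

```text
[(0.79, [0.5128, -0.2007, 0.2154])]
[ 0.51100251 -0.19548291  0.2174426 ] [-0.01590011  0.38804324 -0.73486984] 13.7
[243.98106766 205.44929457]
[243.46764508 214.89109215]
```

View pics/s6.png

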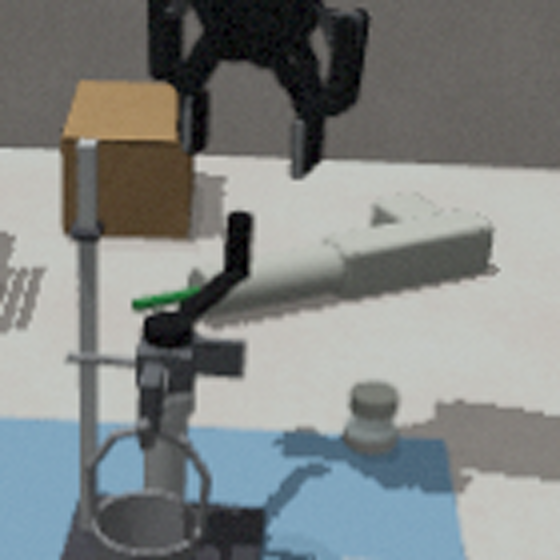

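>>> {"name": "send_rows", "arguments": {"plan": [[[0,0,-0.14],[0,0,0]],[[0,0,-0.14],[0,0,0]],[[0,0,-0.14],[0,0,0]],[[0,0,-0.14],[0,0,0]],[[0,0,-0.13],[0,0,0]],[[0,0,0],[0,0,0]],[[0,0,0],[0,0,0]],[[0,0,0],[0,0,0]],[[0,0,0],[0,0,0]],[[0,0,0],[0,0,0]]]}}

```text
time_s: 14.7
position: [0.5108, -0.1955, 0.1827]
orientation: [3.141, 0.0, 1.106]
ft_force: [0.7, 0.0, -0.2]
opening: 0.798
grip_force: 0.0
```

>>> {"name": "send_rows", "arguments": {"plan": [[[0,0,0],[0,0,0]],[[0,0,0],[0,0,0]],[[0,0,0],[0,0,0]],[[0,0,0],[0,0,0]],[[0,0,0],[0,0,0]],[[0,0,0],[0,0,0]],[[0,0,0],[0,0,0]],[[0,0,0],[0,0,0]],[[0,0,0],[0,0,0]],[[0,0,0],[0,0,0]]], "jaw": -1, "grip_force": 70}}

```text
time_s: 15.7
position: [0.5108, -0.1956, 0.1826]
orientation: [3.141, 0.0, 1.106]
ft_force: [0.5, -1.2, 4.1]
opening: 0.159
grip_force: 68.5
```

>>> {"name": "send_rows", "arguments": {"plan": [[[0,0,0.05],[0,0,0]],[[0,0,0.1],[0,0,0]],[[0,0,0.15],[0,0,0]],[[0,0,0.2],[0,0,0]],[[0,0,0.2],[0,0,0]],[[0,0,0.2],[0,0,0]],[[0,0,0.2],[0,0,0]],[[0,0,0.2],[0,0,0]],[[0,0,0.1],[0,0,0]],[[0,0,0],[0,0,0]]]}}

```text
time_s: 16.7
position: [0.5111, -0.1956, 0.2537]
orientation: [3.14, 0.0, 1.106]
ft_force: [-1.4, -0.2, -4.5]
opening: 0.161
grip_force: 68.9
```

```bash
python3 - <<'E'
from h import *
s=env.read_camera("side")
cv2.imwrite("pics/s7.png",cv2.resize(s[110:200,285:375],(600,600),interpolation=cv2.INTER_CUBIC)[:,:,::-1])
for n in ("pointer","index_mark","lever_knob"):print(n,lm("side",n))
a=env.read_state();print(a["position"],a["ft_force"],a["opening"],a["time_s"])
E
```

```text
pointer [(0.73, [0.6197, -0.1083, 0.2204])]
index_mark [(0.58, [0.6153, -0.1155, 0.2267])]
lever_knob []
[ 0.51105924 -0.19557543  0.25247761] [ 0.0063251   0.12847297 -3.85789952] 0.16401587714832955 16.9
```

View pics/s7.png

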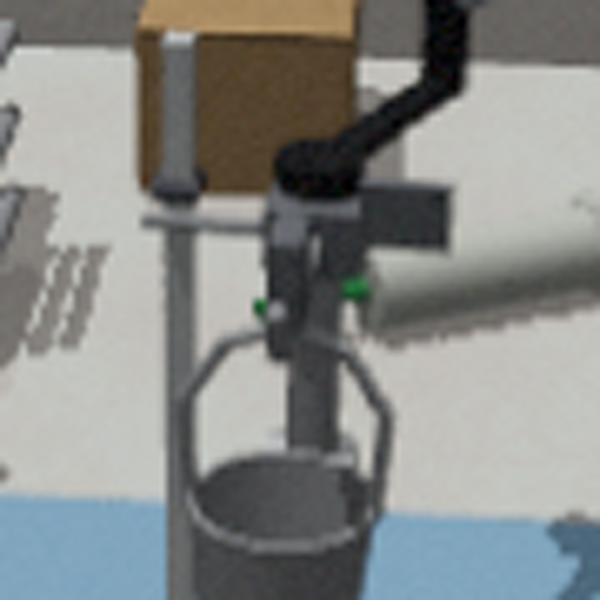

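```bash
python3 - <<'E'
from h import *
g=np.mean([env.read_camera("side").astype(float) for _ in range(6)],0)
np.set_printoptions(linewidth=200,suppress=True,precision=1)
G=g.mean(2)
print("rows 112-146, cols 303..318")
for r in list(range(112,120))+list(range(132,148)): print(r,G[r,303:320].round().astype(int))
psi=-.063;col=np.array([.5535,-.110])
R=np.array([[np.cos(psi),-np.sin(psi)],[np.sin(psi),np.cos(psi)]])
W=lambda x,y,z:np.r_[col+R@[x,y],z]
for n,p in dict(bartopback=(.052,-.019,.282),bartopfront=(.052,-.007,.282)).items(): print(n,pix("side",W(*p)))
for z in(.222,.226,.230):
  print(z,"clip topback,topfront,botfront",*[pix("side",W(.052,y,z+d)) for y,d in((-.023,.003),(-.003,.003),(-.003,-.003))])
  print("   clip with mark", "x ends",pix("side",W(.061,-.003,z)),pix("side",W(.043,-.003,z)))
for y in(.003,.006):
  print("tongue",y,*[pix("side",W(.055,y+dy,.2205+d)) for dy,d in((-.0035,.002),(.0035,.002),(.0035,-.002))],pix("side",W(.061,y,.2205)))
a=env.read_state();print(a["position"],a["time_s"])
E
```

```text
rows 112-146, cols 303..318
112 [ 99  99  85 138 135 134 134 135 134 135 135 136 135 137 135 135 135]
113 [100 100 104 137 135 134 134 135 137 137 137 137 139 137 138 138 137]
114 [100  99  91  90  82  96 106 154 141 142 143 145 135 135 134 135 139]
115 [ 99  98  75  56  54  60 112 191 190 190 184  97  59  56  57  56  52]
116 [100  99  74  65  66  73 122 149 149 149 139  70  66  68  66  64  64]
117 [154 152  76  65  64  69  92 101 100  98  90  69  66  67  65  64  67]
118 [194 191 105  65  66  67  85 101 100  99  92  71  65  67  65  66  67]
119 [194 191 135  66  65  66  84 100 100 100  92  70  65  65  66  67  66]
132 [193 190 134  64  66  69  86 102 101 102  92  71  65  66  66  65  66]
133 [194 190 134  64  66  69  86 102 103 101  92  69  64  64  65  66  66]
134 [194 190 134  65  66  66  87 102 103 102  92  66  63  66  66  65  65]
135 [192 189 134  66  66  68  92 102 102 102  92  52  53  63  64  64  64]
136 [192 189 143  63  64  77  86  97  97  98  89  54  42  59  65  65  64]
137 [192 191 162  64  64  77  78  77  77  83  83  70  35  60  64  65  64]
138 [193 191 173 105  86  59  63  67
[... 609 characters left out ...]
193 193 194 191 178]
147 [194 195 195 193 192 190 148  92  87  84  95 152 194 194 194 193 193]
bartopback [312.1 114.6]
bartopfront [311.2 116.4]
0.222 clip topback,topfront,botfront [312.4 136.5] [311.1 139.8] [311.1 142.2]
   clip with mark x ends [307.3 140.7] [314.8 141.3]
0.226 clip topback,topfront,botfront [312.4 134.9] [311.  138.3] [311.1 140.6]
   clip with mark x ends [307.3 139.2] [314.8 139.7]
0.23 clip topback,topfront,botfront [312.4 133.4] [311.  136.7] [311.  139.1]
   clip with mark x ends [307.3 137.7] [314.8 138.1]
tongue 0.003 [309.6 141.2] [309.1 142.4] [309.2 143.9] [306.9 142.4]
tongue 0.006 [309.4 141.7] [308.9 142.9] [308.9 144.4] [306.7 142.9]
[ 0.5 -0.2  0.3] 17.2
```

```bash
python3 - <<'E'
from h import *
G=cv2.imread("pics/side0.png").astype(float).mean(2)
for r in list(range(165,176)): print(r,G[r,303:320].round().astype(int))
psi=-.063;col=np.array([.5535,-.110])
R=np.array([[np.cos(psi),-np.sin(psi)],[np.sin(psi),np.cos(psi)]])
W=lambda x,y,z:np.r_[col+R@[x,y],z]
for y in(.003,.006,.009):
  print("tongue",y,*[pix("side",W(.055,y+dy,.150+d)).round(2) for dy,d in((-.0035,.002),(.0035,.002),(.0035,-.002))],pix("side",W(.061,y,.150)))
E
```

```text
165 [190 191 190 192 191 189 165  98 101 102  98 147 189 190 191 189 189]
166 [191 190 191 191 193 189 167 100  97  99  99 147 190 191 192 191 191]
167 [192 191 189 191 179 181 167 103 103 103 106 150 191 192 191 190 190]
168 [193 192 192 184 147 157 157 127 124 123 124 145 171 171 176 178 178]
169 [192 190 188 161 107 107 120 121 114 119 119 119 122 127 136 143 147]
170 [192 191 189 154 133 133 114  76  78  83  87  88 102  88  91  98 108]
171 [192 192 191 184 183 178 154  93  92  87  91 126 162 154 156 150 134]
172 [193 194 194 194 194 191 168  98  97  98 100 152 193 193 193 191 182]
173 [193 193 192 194 193 192 169  98 100  96 103 152 194 192 193 194 192]
174 [194 193 193 194 193 189 167 101  99  99 101 154 193 193 193 191 192]
175 [194 193 193 194 193 191 168 101 103 102 103 151 191 194 194 193 192]
tongue 0.003 [309.81 167.34] [309.34 168.67] [309.35 170.1 ] [307.19359061 168.53496894]
tongue 0.006 [309.61 167.91] [309.14 169.25] [309.15 170.68] [306.98434731 169.10718187]
tongue 0.009 [309.41 168.48] [308.93 169.83] [308.94 171.26] [306.77400631 169.68243001]
```

```bash
python3 - <<'E'
import numpy as np
c=np.array([.5535,-.110]);a=1.110-np.arange(21)*.0588;p=c-.0957*np.c_[np.cos(a),np.sin(a)]
print((np.diff(p,axis=0)/.05).round(3).tolist(),p[10],p[20],a[[10,20]])
E
```

```text
[[-0.099, 0.053], [-0.096, 0.059], [-0.092, 0.064], [-0.088, 0.07], [-0.084, 0.075], [-0.08, 0.079], [-0.075, 0.084], [-0.07, 0.088], [-0.064, 0.092], [-0.059, 0.096], [-0.053, 0.099], [-0.047, 0.102], [-0.041, 0.105], [-0.035, 0.107], [-0.029, 0.109], [-0.022, 0.11], [-0.016, 0.111], [-0.009, 0.112], [-0.002, 0.112], [0.004, 0.112]] [ 0.47054497 -0.15771743] [ 0.45800836 -0.10368838] [ 0.522 -0.066]
```

>>> {"name": "send_rows", "arguments": {"plan": [[[0,0,0.03],[0,0,0]],[[0,0,0.03],[0,0,0]],[[0,0,0.03],[0,0,0]],[[0,0,0.03],[0,0,0]],[[0,0,0.03],[0,0,0]],[[0,0,0],[0,0,0]],[[0,0,0],[0,0,0]],[[0,0,0],[0,0,0]],[[0,0,0],[0,0,0]],[[0,0,0],[0,0,0]]]}}

```text
time_s: 18.2
position: [0.5106, -0.1954, 0.26]
orientation: [3.141, 0.0, 1.106]
ft_force: [0.7, -1.0, -3.8]
opening: 0.158
grip_force: 68.8
```

```bash
python3 - <<'E'
from h import *
g=np.mean([env.read_camera("side").astype(float) for _ in range(6)],0)
np.save("g2.npy",g);G=g.mean(2)
for r in range(132,148): print(r,G[r,303:326].round().astype(int))
print(lm("side","pointer"),lm("side","index_mark"))
print(np.mean([env.read_state()["position"] for _ in range(3)],0),env.read_state()["time_s"])
E
```

```text
132 [193 189 133  64  66  68  86 102 102 101  93  70  65  64  65  66  66  66
  64  64  64  63  59]
133 [193 190 134  64  65  67  86 101 102 102  93  69  64  65  65  66  66  66
  65  65  63  66  60]
134 [193 189 134  66  67  68  88 101 101 101  93  65  63  65  66  66  64  65
  66  63  64  64  58]
135 [193 188 134  66  64  68  92 102 102 101  90  54  53  63  66  65  64  65
  63  62  63  62  60]
136 [192 188 143  64  65  76  89  96  98  97  90  52  41  58  67  64  65  63
  63  64  64  66  82]
137 [192 190 163  62  65  76  76  77  78  84  82  69  34  62  66  65  64  64
  64  64  63  72  98]
138 [192 191 173 101  93  71  68  73  70  70  68  71  49  69  69  69  68  65
  66  66  66  72  99]
139 [193 193 189 144 130 101 102 102 102 100  95  96 103 113 115 115 115 116
 116 117 119  82  67]
140 [194 193 188 133 117 118 131 133 133 136 134 135 132 145 146 147 151 156
 157 159 161 106  59]
141 [194 194 190 131 118  99  82  76  76  87  90  88  91 101 101 104 117 117
 119 121 129  88  61]
142 [195 194 193 180 178 160 121  83  80  81  84 110 140 140 136 121 120 121
 120 106 102  76  64]
143 [194 193 194 193 194 189 141  86  85  86  96 151 192 193 191 178 178 179
 177 164 159 107  72]
144 [194 194 194 194 194 190 143  86  85  86  95 152 192 193 192 192 192 193
 193 193 187 125  66]
145 [194 195 194 194 195 191 148  88  86  85  96 151 193 193 193 193 192 193
 193 193 188 125  52]
146 [194 195 194 193 193 191 148  86  85  85  96 152 194 193 193 193 193 194
 194 194 187 124  51]
147 [194 195 194 193 193 190 148  92  85  84  94 152 193 193 193 193 192 194
 194 193 188 126  51]
[(0.64, [0.6189, -0.108, 0.2274]), (0.2, [0.7383, 0.0391, -0.0004])] [(0.65, [0.5388, 0.0945, -0.0025]), (0.61, [0.614, -0.1146, 0.2258])]
[ 0.51063493 -0.19537881  0.25983598] 18.6
```

>>> {"name": "send_rows", "arguments": {"plan": [[[-0.099,0.053,-0.01],[0,0,-0.73]],[[-0.096,0.059,0],[0,0,-0.73]],[[-0.092,0.064,0],[0,0,-0.73]],[[-0.088,0.07,0],[0,0,-0.73]],[[-0.084,0.075,0],[0,0,-0.73]],[[-0.08,0.079,0],[0,0,-0.73]],[[-0.075,0.084,0],[0,0,-0.73]],[[-0.07,0.088,0],[0,0,-0.73]],[[-0.064,0.092,0],[0,0,-0.73]],[[-0.059,0.096,0],[0,0,-0.73]]]}}

```text
time_s: 19.6
position: [0.4703, -0.1573, 0.2592]
orientation: [3.141, -0.0, 0.52]
ft_force: [1.3, -0.4, -5.6]
opening: 0.161
grip_force: 68.7
```

Forces are low, so I continue to the stop.

>>> {"name": "send_rows", "arguments": {"plan": [[[-0.053,0.099,0],[0,0,-0.73]],[[-0.047,0.102,0],[0,0,-0.73]],[[-0.041,0.105,0],[0,0,-0.73]],[[-0.035,0.107,0],[0,0,-0.73]],[[-0.029,0.109,0],[0,0,-0.73]],[[-0.022,0.11,0],[0,0,-0.73]],[[-0.016,0.111,0],[0,0,-0.73]],[[-0.009,0.112,0],[0,0,-0.73]],[[0,0.08,0],[0,0,-0.5]],[[0,0,0],[0,0,0]]]}}

```text
time_s: 20.6
position: [0.4575, -0.1101, 0.2592]
orientation: [3.141, 0.001, 0.015]
ft_force: [-0.1, 0.9, -4.9]
opening: 0.165
grip_force: 68.7
```

>>> {"name": "send_rows", "arguments": {"plan": [[[0,0.03,0],[0,0,-0.2]],[[0,0.03,0],[0,0,-0.2]],[[0,0.03,0],[0,0,-0.2]],[[0,0.03,0],[0,0,-0.2]],[[0,0.02,0],[0,0,0]],[[0,0.02,0],[0,0,0]],[[0,0,0],[0,0,0]],[[0,0,0],[0,0,0]],[[0,0,0],[0,0,0]],[[0,0,0],[0,0,0]]]}}

```text
time_s: 21.6
position: [0.4577, -0.1029, 0.2594]
orientation: [3.141, -0.0, -0.05]
ft_force: [0.1, -2.6, -5.5]
opening: 0.162
grip_force: 68.6
```

>>> {"name": "send_rows", "arguments": {"plan": [[[0,0.02,0],[0,0,0]],[[0,0.02,0],[0,0,0]],[[0,0.02,0],[0,0,0]],[[0,0,0],[0,0,0]],[[0,0,0],[0,0,0]],[[0,0,0],[0,0,0]],[[0,0,0],[0,0,0]],[[0,0,0],[0,0,0]],[[0,0,0],[0,0,0]],[[0,0,0],[0,0,0]]]}}

```text
time_s: 22.6
position: [0.4578, -0.1021, 0.2596]
orientation: [3.138, -0.001, -0.051]
ft_force: [1.1, -9.0, -5.8]
opening: 0.161
grip_force: 68.7
```

```bash
python3 - <<'E'
from h import *
s=env.read_camera("side");g=np.mean([env.read_camera("side").astype(float) for _ in range(4)],0);t=env.read_camera("top")
z=lambda im,a:cv2.resize(im[a[1]:a[1]+a[2],a[0]:a[0]+a[2]],(400,400),interpolation=cv2.INTER_CUBIC)
cv2.imwrite("pics/s8.png",np.hstack([z(s,(285,110,120)),z(t,(320,140,140))])[:,:,::-1])
G=g.mean(2)
for r in range(135,147): print(r,G[r,303:318].round().astype(int))
for _ in range(3):
    a=env.read_state();print(a["position"],a["ft_force"],a["time_s"]); env.read_camera("side")
print(lm("side","pointer"),lm("side","index_mark"),lm("side","lever_knob"))
E
```

```text
135 [192 189 133  63  66  69  90 101 103 100  92  52  53  65  67]
136 [191 188 142  65  64  76  87  97  95  96  90  54  41  55  66]
137 [192 190 164  61  63  77  76  78  78  82  81  68  36  59  66]
138 [192 191 172  99  81  67  68  73  65  65  67  70  46  68  69]
139 [193 194 189 142 121 103 103 102  94  87  87  78 105 114 114]
140 [195 193 188 134 132 130 131 135 134 126 126 117 140 146 150]
141 [194 194 189 130 100  97  80  88  90  88  92 103 103 104 118]
142 [194 194 192 177 164 159 121  78  80  79  80 112 136 118 118]
143 [194 194 194 194 193 189 141  85  87  88  94 150 190 177 177]
144 [195 193 194 194 195 191 143  86  87  87  93 150 193 193 193]
145 [194 194 193 194 194 191 148  86  86  84  96 151 193 193 193]
146 [193 195 194 193 194 191 148  85  87  86  94 152 194 192 193]
[ 0.45776479 -0.10215713  0.25959881] [ 0.63356783 -7.17839339 -5.52988324] 22.9
[ 0.45774559 -0.10210759  0.25957595] [ 0.66260382 -7.59118812 -5.28551317] 22.95
[ 0.45773451 -0.10214849  0.25956765] [ 1.02234467 -8.21514956 -6.5830295 ] 23.0
[(0.84, [0.618, -0.1086, 0.2274]), (0.22, [0.4223, -0.0272, 0.0001])] [(0.5, [0.559, -0.0254, 0.2239]), (0.38, [0.6145, -0.1165, 0.2248])] [(0.84, [0.4553, -0.1032, 0.2899])]
```

View pics/s8.png

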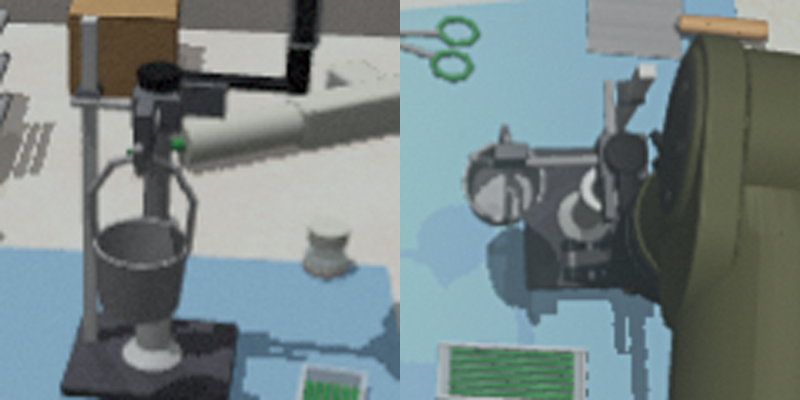

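>>> {"name": "send_rows", "arguments": {"plan": [[[0,0,-0.008],[0,0,0]],[[0,0,-0.008],[0,0,0]],[[0,0,0],[0,0,0]],[[0,0,0],[0,0,0]],[[0,0,0],[0,0,0]],[[0,0,0],[0,0,0]],[[0,0,0],[0,0,0]],[[0,0,0],[0,0,0]],[[0,0,0],[0,0,0]],[[0,0,0],[0,0,0]]]}}

```text
time_s: 24.2
position: [0.4577, -0.1021, 0.2591]
orientation: [3.138, -0.001, -0.051]
ft_force: [-0.0, -8.1, -4.9]
opening: 0.161
grip_force: 68.8
```

```bash
python3 - <<'E'
from h import *
a=env.read_state();print(a["position"],a["ft_force"],a["grip_force"]);print(env.hand_in())
E
```

```text
[ 0.45774171 -0.10212882  0.25905106] [-0.02361571 -8.05513006 -4.86168151] 68.84400486946106
the job is handed in; nothing more can be done
None
```

I handed the job in at about 24 s: the pail hangs on the hook and is released, the leg is held with its pointer level with the index clip to within about 1–2 mm by my measurement, and the lever is pressed closed against its stop (about 8 N) with the knob still gripped; no verdict came back.

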